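# Clip a coin slide onto the inspection stage

### The job

Draw the stage's sprung clip arm back by its red knob until it clicks over and stays open, then lay the blue coin slide flat on the stage, coin up, along the brass fixed edge and centred on the edge's white mark. Bring the knob back over its click so that the arm springs onto the slide and holds it flush against the edge, and let go. Do not drop the slide, and leave the grey slide and the other things on the bench where they are.

Things in the scene. Friction and masses are not known exactly. Their poses are not given: they have to be found in the camera images.
- slide_center (a point): Centre (half-way up) of the blue slide with a silver coin let into its top: a loose flat slab 36 mm (its x) by 56 mm (its y) by 10 mm thick (z), about 60 g; the coin stands 1 mm proud. It starts lying in one of the cradle's two berths, its axes along the cradle's; the grey slide lies in the other.
- spare_center (a point): Centre of the grey slide with a brown coin, the same size as the blue one; a bystander in the cradle's other berth.
- cradle: Fixed white cradle, 170 (x) by 88 mm (y), floor 6 mm thick, origin under its centre. Berths at x = -43 and +43 mm hold a slide each, underside 10 mm above the bench, between end walls (28 mm wide, 8 thick, tops 26 mm above the bench) 2 mm from its short ends, so the ends cannot be gripped there. The long sides are free, with 50 mm between the two slides: grip across the 36 mm width.
- pad: Fixed flat black rubber pad, 100 by 100 by 3 mm, origin at the centre of its underside; kept clear, a handy place to set the slide down and take it again by its ends.
- seat (a point): Where the centre of the clamped slide belongs: 21 mm above the bench, 5 mm above the plate; axes as the stage's. The slide lies with its 56 mm length along y. With the arm open, edge, slide and arm have about 11 mm to spare in all, so no finger fits between slide and edge: bring the slide in held by its short ends.
- stage: Fixed dark stage plate, 16 mm thick, from x = -125 to +40 mm and y = -70 to +80 mm; origin on its underside, below the seat. x points to the brass fixed edge, y along it. The edge: face at x = +18 mm, 10 mm thick, 64 mm long (y = -32 to +32 mm), 8 mm above the plate; its white mark is at y = 0.
- clip_knob (a point): Middle of the upright red knob of the clip arm, 14 mm in diameter and 34 mm tall (from 28 to 62 mm above the bench; this point is at 45 mm); it is the arm's handle. It swings with the arm, about 96 mm from the pivot.
- pivot (a point): The arm's vertical pivot on the top of the stage plate, at x = -42 mm, y = +58 mm from the seat. The curved steel arm (8 mm thick, 4 to 12 mm above the plate) turns about it; its black nose presses on the slide's near long side at y about 0.
- clip_arm (a joint): Angle of the clip arm, rad, 0 (closed, empty) to 0.46 (open stop), growing as the knob swings away from the brass edge (clockwise from above). Over-centre spring: below 0.34 it springs shut, above 0.34 it springs open and stays. It takes up to about 6 N at the knob either way, more if moved fast (damped). With the slide clamped flush it reads about 0.25.
- brush: Brush lying beyond the magnifier, 20 mm high; a bystander.
- loupe: Black hand magnifier, 12 mm thick, lying beyond the pad, origin near the middle of its length; a bystander.
- capsule_center (a point): Centre of a clear round coin capsule, 42 mm across, 9 mm thick, lying between the stage and the cradle; a bystander.
- jar: Small jar, 48 mm across, 60 mm tall, out at the left; a bystander.
- coinbox: Cream box, 70 by 70 by 45 mm; a bystander.
- dish: White dish, 80 mm across, 25 mm high; a bystander.

How it is judged:
By the outcome, as a careful person would: the job done as asked, in the order asked, and still so for the second after the job is handed in, with the robot touching nothing.
It also fails if it takes over 67 s, if anything falls off the work surface, if the arm or the gripper's body presses on something with over 40 N, if the wrist force passes 120 N, or if a joint passes its speed limit or range.

### The arm

A 6-joint arm with a two-finger parallel gripper is mounted at the origin on the work surface. World frame = base frame: x ahead of the robot, y to its left, z up, the work surface at z = 0. Lengths are in m, angles in rad, forces in N, time in s.
With the tool pointing down it reaches from about 0.25 to 0.725 m from the base axis. Payload 4 kg.
Tool frame: the origin (TCP) lies on the centre line of the jaws, within the pads' length; the fingertips stand 22 mm ahead of it and the grasp point (between the pads) lies 3 mm ahead of it; z points along the fingers, y is the line along which they close (so a half turn about z gives the same grasp; the last joint's range is limited). The gripper opens to 85 mm and grips with 20 to 120 N. Pads are 22 mm wide; open, the fingers measure 114 mm over their backs; the gripper's body (76 mm by 85 mm) begins 54 mm behind the grasp point. The pads swing forward as they close: fully open they stand 13 mm farther back than shut.
Start: joints at [1.325, 0.241, 0.005, 1.335, 0, 1.571], TCP at [0.122, 0.485, 0.253] pointing down, gripper open.
Joint ranges: [-2.72, 2.72], [-1.05, 1.87], [-1.09, 1.28], [-1.99, 2.15], [-1.42, 1.44], [-3.14, 3.14]. Speed limits (rad/s): [2.79, 2.79, 3.14, 3.14, 3.14, 3.14].

### API

Orientations are given as a unit quaternion [x, y, z, w].
In Python, from workcell import bot gives the robot as it stands.
- The arm moves only by the shell command python3 -m inch 'ROWS'. ROWS is JSON, one flat list of numbers, 7 for each row, row after row: the shift along the world's x, y, z in mm, then the turn, a rotation vector about the world's x, y, z in rad, then the opening in per cent of the stroke, from 0 (shut) to 100 (fully open). A call has 1 to 8 rows; each row is the pose to reach, as a shift and turn from the pose commanded when the call began; what a row does not reach only later rows make up. A row lasts 1/12 s, in which the tool goes at most 41.7 mm and 7.16 degrees, less where a joint would pass 70% of its speed; a pose out of reach is approached as far as the arm can. A call with a gripper value outside its range is refused whole. The fingers move at their own pace and stop on an object; the grip force is fixed at half the most. Time passes only in rows, so rows that repeat a pose let the fingers close. It gives the time, the measured TCP pose, the force, the opening and the grip force at its end, in the units of the state.
- bot.get_obs(): the state, without advancing time (a new reading comes with each control period).
- bot.camera(name): name is "scene" or "top"; returns the picture (420x560x3 uint8, blue, green, red); there is no depth.
- bot.camera_info(name): a dict with "intrinsics" (3x3 intrinsics, pixels), "distortion" ([k1, k2, p1, p2, k3] as OpenCV has them; the pictures are not rectified), "camera_from_world" (4x4, takes a point from world to camera coordinates). Camera axes: x right, y down, z forward; pixel columns grow to the right and rows downward; lengths in m; the calibration is good to about 2 mm. A picture is of the moment at which its call begins. camera_info takes no time and is no camera call.
- bot.job_done(): hands the job in; it is judged then, once.
Trained networks look in the newest picture that a camera, given by its name, has taken for a name from the list of things; names that differ only in an ending like _2 or _b are one class to them, and where a whole thing is asked for, a point or a joint stands for the part that bears it (a point fixed in the world has none). Each returns a list of dicts, best first, with "confidence" (0 to 1); they miss things now and then, are a little off and sometimes report something else, mostly with a low value. They report only what shows in the picture. A call takes as long as a camera call.
- bot.silhouettes(camera, target): "mask" (420x560 bool, what is visible of it) and "uv" ([column, row] in pixels, amid what is visible of it).
- bot.spot_point(camera, target): "uv" ([column, row] in pixels: a listed point, or the origin of a listed thing).
The state is a dict: "clock": time; "joint_pos": joint angles; "joint_vel": joint speeds; "tau": joint torques, N m; "eef_pos": TCP position; "tool_rot": TCP orientation; "ft_force": force on the tool from outside, world axes, zero at the start; "ft_torque": the same for the moment, N m; "grip_width": finger opening in m; "grasp_force": force on a finger pad.
Only numpy, scipy, OpenCV 4.12 (cv2) and the standard library are available. Lean on these libraries where they do the work, as an engineer would, in place of code of your own. Each camera call takes 0.05 s, during which the arm holds its last target. There are 200 camera calls.

## Working session

There is one attempt and no reset: what is moved stays moved. The work goes in short steps, Python scripts to look and compute and a shell command to move; the robot and the scene stay as the last step left them, time stands still between calls to the robot, and variables do not carry over. Pictures are saved under pics/ and viewed, at most 12 in all, crops included, and the job is handed in when it is done.

```bash
ls; mkdir -p pics
cat > h.py <<'E'
import numpy as np, cv2
from workcell import bot
def snap(n,f):
    im=bot.camera(n); cv2.imwrite('pics/'+f,im); return im
def world(cam,uv,z):
    i=bot.camera_info(cam); T=np.array(i['camera_from_world'])
    p=cv2.undistortPoints(np.array([[uv]],float),np.array(i['intrinsics']),np.array(i['distortion']))[0,0]
    R,t=T[:3,:3],T[:3,3]; d=R.T@np.array([p[0],p[1],1]); c=-R.T@t
    return c+d*(z-c[2])/d[2]
def pix(cam,P):
    i=bot.camera_info(cam); T=np.array(i['camera_from_world'])
    return cv2.projectPoints(np.array(P,float).reshape(-1,1,3),cv2.Rodrigues(T[:3,:3])[0],T[:3,3],np.array(i['intrinsics']),np.array(i['distortion']))[0][:,0]
E
python3 - <<'E'
from h import *
for n in('top','scene'):
    snap(n,n+'0.png')
    for t,z in dict(slide_center=.015,spare_center=.015,cradle=0,pad=0,seat=.021,stage=0,clip_knob=.045,pivot=.016,loupe=0,capsule_center=.0045,jar=0,coinbox=0,dish=0,brush=0).items():
        r=bot.spot_point(n,t)
        print(n,t,[(np.round(q['uv']),round(q['confidence'],2),np.round(world(n,q['uv'],z)[:2],4)) for q in r[:2]])
o=bot.get_obs();print(o['clock'],o['tool_rot'],o['grip_width'])
E
```

```text
pics
top slide_center [(array([377., 227.]), 0.78, array([ 0.4828, -0.2086]))]
top spare_center [(array([384., 191.]), 0.82, array([ 0.5733, -0.227 ]))]
top cradle [(array([381., 208.]), 0.69, array([ 0.532, -0.221])), (array([288., 121.]), 0.23, array([0.7586, 0.0171]))]
top pad [(array([298., 236.]), 0.84, array([ 0.4589, -0.0093]))]
top seat [(array([202., 189.]), 0.66, array([0.5797, 0.2349]))]
top stage [(array([203., 189.]), 0.61, array([0.581 , 0.2361]))]
top clip_knob [(array([218., 201.]), 0.56, array([0.5487, 0.1927]))]
top pivot [(array([182., 210.]), 0.57, array([0.5277, 0.2871]))]
top loupe [(array([298., 148.]), 0.87, array([ 0.6867, -0.0092]))]
top capsule_center [(array([297., 178.]), 0.49, array([ 0.6085, -0.0057])), (array([298., 147.]), 0.33, array([ 0.6883, -0.0082]))]
top jar [(array([121., 206.]), 0.79, array([0.5396, 0.444 ]))]
top coinbox [(array([443., 276.]), 0.82, array([ 0.3572, -0.3776])), (array([294., 240.]), 0.6, array([0.4503, 0.0033]))]
top dish [(array([158., 297.]), 0.65, array([0.3082, 0.3485]))]
top brush [(array([289., 117.]), 0.75, array([0.768
[... 754 characters left out ...]
), 0.56, array([0.5313, 0.2937]))]
scene loupe [(array([237., 254.]), 0.83, array([ 0.6755, -0.0048])), (array([233., 288.]), 0.63, array([0.7639, 0.019 ]))]
scene capsule_center [(array([246., 231.]), 0.75, array([ 0.6064, -0.0065]))]
scene jar [(array([437., 256.]), 0.61, array([0.545 , 0.4414])), (array([231., 288.]), 0.6, array([0.7651, 0.0133]))]
scene coinbox [(array([157., 146.]), 0.77, array([ 0.3615, -0.3784]))]
scene dish [(array([399., 182.]), 0.8, array([0.3121, 0.3372]))]
scene brush [(array([233., 289.]), 0.56, array([0.7659, 0.0193])), (array([376., 230.]), 0.56, array([0.5095, 0.2944]))]
1.5 [ 1.22596789e-01  9.92456562e-01 -1.09356373e-06  9.34510160e-06] 0.08514285306194751
```

Run:
```python
import cv2,numpy as np
t=cv2.imread('pics/top0.png');s=cv2.imread('pics/scene0.png')
def c(im,x,y,w,h,k):return cv2.resize(im[y:y+h,x:x+w],None,fx=k,fy=k,interpolation=cv2.INTER_CUBIC)
a=c(t,150,150,100,75,4);b=c(t,335,165,100,75,4)
d=c(s,300,180,100,75,4);e=c(s,130,155,100,75,4)
cv2.imwrite('pics/m0.png',np.vstack([np.hstack([a,b]),np.hstack([d,e])]))
```

```text
(no output)
```

View pics/m0.png

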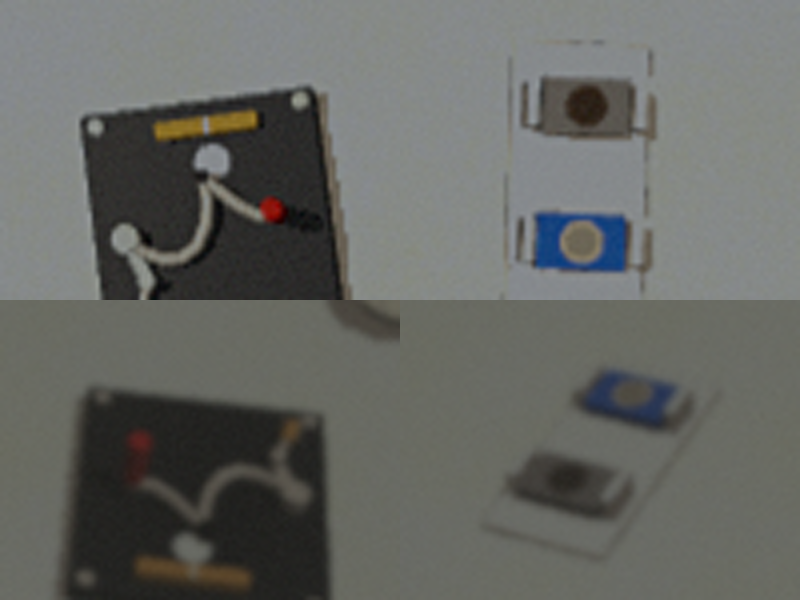

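View pics/top0.png

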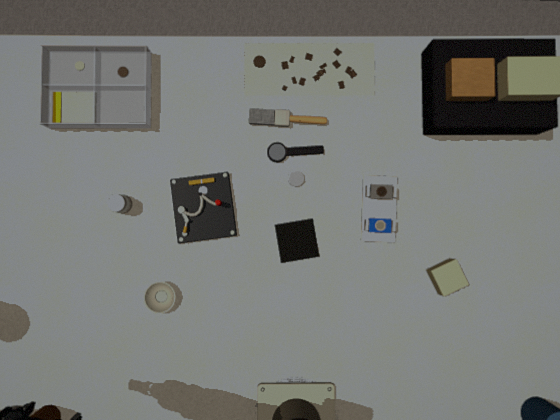

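Run:
```python
from h import *
def cen(m,box):
    x,y,w,h=box; s=np.zeros_like(m);s[y:y+h,x:x+w]=m[y:y+h,x:x+w]
    return s
def rep(cam,name,m,z):
    v,u=np.nonzero(m); 
    if len(u)<5: print(cam,name,'few');return
    P=np.array([world(cam,(a,b),z)[:2] for a,b in zip(u,v)])
    w,V=np.linalg.eigh(np.cov(P.T)); d=V[:,1]; r=cv2.minAreaRect((P*1000).astype(np.float32))
    print(cam,name,len(u),P.mean(0).round(4),'axis deg',np.degrees(np.arctan2(d[1],d[0])).round(1),np.round(r[0],1),np.round(r[1],1),round(r[2],1))
for cam in('top','scene'):
    im=cv2.imread(f'pics/{cam}0.png'); H=cv2.cvtColor(im,cv2.COLOR_BGR2HSV); h,s,v=[H[...,i].astype(int) for i in range(3)]
    B=dict(top=[(160,165,80,90),(350,170,70,70)],scene=[(300,195,90,140),(140,160,90,80)])[cam]
    rep(cam,'brass',cen((h>12)&(h<32)&(s>110)&(v>70),(195,172,25,18) if cam=='top' else (325,240,45,20)),.024)
    rep(cam,'knob',cen(((h<8)|(h>172))&(s>140)&(v>70),B[0]),.062 if cam=='top' else .050)
    rep(cam,'blue',cen((h>95)&(h<125)&(s>130),B[1]),.02)
    for n,z in(('stage',.016),('slide_center',.02),('spare_center',.02),('pad',.003),('cradle',.006)):
        bot.camera(cam) if n=='stage' else 0
        r=bot.silhouettes(cam,n)
        for q in r[:1]: rep(cam,'net '+n,q['mask'],z)
    for n in('stage',):
        m=cen((v<75),(160,165,80,85) if cam=='top' else (300,190,100,100)); rep(cam,'dark',m,.016)
```

```text
top brass 85 [0.6012 0.2288] axis deg 98.5 [601.1 229.6] [12.2 47.2] 8.1
top knob 30 [0.5449 0.1911] axis deg -153.4 [544.7 191.5] [13.8 12. ] 44.9
top blue 185 [ 0.487  -0.2133] axis deg 88.8 [ 486.5 -212.9] [53.1 32.9] 89.2Traceback (most recent call last):
  File "<stdin>", line 20, in <module>
  File "<stdin>", line 8, in rep
  File "h.py", line 6, in world
    i=bot.camera_info(cam); T=np.array(i['camera_from_world'])
ValueError: time passes only in moves, steps and waits
```

```bash
sed -i 's/^from workcell import bot/from workcell import bot\nimport functools\n@functools.lru_cache\ndef info(c): return bot.camera_info(c)/; s/i=bot.camera_info(cam)/i=info(cam)/' h.py
cat > m.py <<'E'
from h import *
def cen(m,box):
    x,y,w,h=box; s=np.zeros_like(m);s[y:y+h,x:x+w]=m[y:y+h,x:x+w]
    return s
def rep(cam,name,m,z):
    v,u=np.nonzero(m); 
    if len(u)<5: print(cam,name,'few');return
    P=np.array([world(cam,(a,b),z)[:2] for a,b in zip(u,v)])
    w,V=np.linalg.eigh(np.cov(P.T)); d=V[:,1]; r=cv2.minAreaRect((P*1000).astype(np.float32))
    print(cam,name,len(u),P.mean(0).round(4),'axis deg',np.degrees(np.arctan2(d[1],d[0])).round(1),np.round(r[0],1),np.round(r[1],1),round(r[2],1))
def hsv(im):
    H=cv2.cvtColor(im,cv2.COLOR_BGR2HSV); return [H[...,i].astype(int) for i in range(3)]
E
python3 - <<'E'
from m import *
for cam in('top','scene'):
    h,s,v=hsv(cv2.imread(f'pics/{cam}0.png'))
    B=dict(top=[(160,165,80,90),(350,170,70,70)],scene=[(300,195,90,140),(140,160,90,80)])[cam]
    rep(cam,'brass',cen((h>10)&(h<35)&(s>80)&(v>60),(180,172,45,18) if cam=='top' else (325,238,45,20)),.024)
    rep(cam,'knob',cen(((h<8)|(h>172))&(s>120)&(v>50),B[0]),.062 if cam=='top' else .047)
    rep(cam,'blue',cen((h>95)&(h<125)&(s>110),B[1]),.02)
    bot.camera(cam)
    for n,z in(('stage',.016),('slide_center',.02),('spare_center',.02),('pad',.003),('cradle',.006)):
        r=bot.silhouettes(cam,n)
        for q in r[:1]: rep(cam,'net '+n,q['mask'],z)
    m=cen((v<75),(160,165,80,85) if cam=='top' else (300,190,100,100)); rep(cam,'dark',m,.016)
E
```

```text
top brass 132 [0.6001 0.2377] axis deg 98.1 [600.1 237.2] [13.5 66. ] 8.5
top knob 32 [0.5447 0.1908] axis deg -162.7 [544.1 190.9] [14.7 12.1] 0.2
top blue 201 [ 0.4872 -0.2126] axis deg 85.2 [ 487.5 -212.8] [53.1 35.1] 89.0
top net stage 3935 [0.5346 0.2328] axis deg -167.1 [534.6 232.8] [166. 155.] 7.8
top net slide_center 323 [ 0.4881 -0.2121] axis deg 87.3 [ 487.8 -211.6] [55.6 35.5] 89.2
top net spare_center 319 [ 0.5739 -0.2171] axis deg 86.1 [ 573.7 -218. ] [56.1 35.6] 89.9
top net pad 3734 [0.5352 0.2353] axis deg -176.1 [535.8 235.2] [165.5 151. ] 7.6
top net cradle 1590 [ 0.5302 -0.2124] axis deg 178.3 [ 531.  -214.4] [ 87.9 169.5] 87.4
top dark 3288 [0.5309 0.2302] axis deg -159.9 [533.8 232.4] [163.8 150.2] 7.5
scene brass 124 [0.6021 0.2366] axis deg 97.4 [602.  236.8] [13.4 63.5] 7.6
scene knob 34 [0.5361 0.1911] axis deg -170.2 [540.4 191.8] [29.4 11.8] 10.6
scene blue 56 [ 0.4945 -0.2138] axis deg 87.7 [ 492.8 -213.5] [49.  30.7] 88.6
scene net stage 3531 [0.5463 0.2339] axis deg -175.7 [541.5 232.5] [179.6 152.2] 7.1
scene net slide_center 1096 [ 0.5579 -0.2029] axis deg 173.9 [ 545.9 -209.3] [ 97.9 170.1] 87.3
scene net spare_center 231 [ 0.5767 -0.2158] axis deg 89.9 [ 576.8 -216.5] [40.3 55.3] 2.8
scene net pad 966 [ 0.4527 -0.0051] axis deg -160.2 [451.8  -5.9] [101.8 101.4] 9.3
scene net cradle 1141 [ 0.544 -0.211] axis deg 174.0 [ 532.8 -219. ] [102.8 173.3] 88.6
scene dark 3218 [0.5472 0.2322] axis deg -168.2 [542.1 231.6] [173.5 153.4] 7.4
```

```bash
python3 -m inch '[300,-210,-50,0,0,-0.9,45, 300,-210,-50,0,0,-0.9,45, 300,-210,-50,0,0,-0.9,45, 300,-210,-50,0,0,-0.9,45, 300,-210,-50,0,0,-0.9,45, 300,-210,-50,0,0,-0.9,45, 300,-210,-50,0,0,-0.9,45, 300,-210,-50,0,0,-0.9,45]'; python3 -c "
from h import *
o=bot.get_obs();print(o['joint_pos'],o['eef_pos'],o['tool_rot'],o['ft_force'])"
```

```text
clock: 2.87
eef_pos: [0.3937, 0.2941, 0.2082]
tool_rot: [0.544, 0.839, 0.0, 0.0]
ft_force: [0.4, 0.9, -0.5]
grip_width: 0.0384
grasp_force: 0.0
[ 6.41639953e-01  2.48106849e-01 -1.04884815e-01  1.21713532e+00
  1.00815269e-04  1.79198898e+00] [0.39367401 0.2941477  0.20819197] [5.43981189e-01 8.39097343e-01 3.31396730e-04 6.87273521e-05] [ 0.43314262  0.90261981 -0.50395938]
```

```bash
python3 -m inch '[151,-103,-98,0,0,-0.48,45, 151,-103,-98,0,0,-0.48,45, 151,-103,-98,0,0,-0.48,45, 151,-103,-98,0,0,-0.48,45, 151,-103,-98,0,0,-0.48,45, 151,-103,-98,0,0,-0.48,45, 151,-103,-98,0,0,-0.48,45]'
python3 - <<'E'
from h import *
t=snap('top','t1.png');s=snap('scene','s1.png')
def c(im,x,y,w,h,k):return cv2.resize(im[y:y+h,x:x+w],None,fx=k,fy=k,interpolation=cv2.INTER_CUBIC)
cv2.imwrite('pics/m1.png',np.hstack([c(t,160,150,100,110,4),c(s,300,150,100,110,4)]))
o=bot.get_obs();p=o['eef_pos'];print(p,pix('scene',[p-[0,0,.022],p]),pix('top',[p]))
E
```

```text
clock: 3.45
eef_pos: [0.5433, 0.1907, 0.108]
tool_rot: [0.727, 0.686, -0.002, -0.001]
ft_force: [-0.0, 0.9, -0.2]
grip_width: 0.0384
grasp_force: 0.0
[0.54288818 0.19276978 0.11029213] [[336.93596383 205.9765682 ]
 [338.17159949 199.1040885 ]] [[214.22172638 201.24280471]]
```

View pics/m1.png

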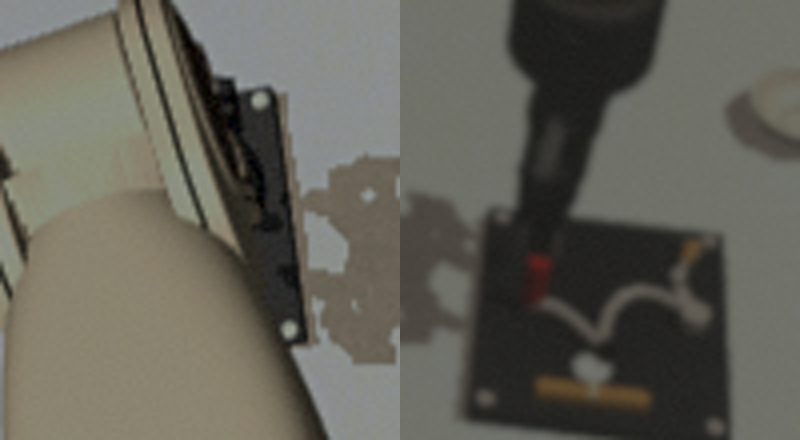

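```bash
python3 -m inch '[1,-1,-30,0,0,0,45, 1,-1,-53,0,0,0,45, 1,-1,-53,0,0,0,45, 1,-1,-53,0,0,0,45]'; python3 -m inch '[-8,0,0,0,0,0,45, -14,0,0,0,0,0,45, -19,0,0,0,0,0,45, -24,0,0,0,0,0,45, -29,0,0,0,0,0,45, -34,0,0,0,0,0,45, -38,0,0,0,0,0,45, -42,0,0,0,0,0,45]';  python3 -m inch '[-3,0,0,0,0,0,45, -6,0,0,0,0,0,45, -9,0,0,0,0,0,45, -11,0,0,0,0,0,45,-11,0,0,0,0,0,45,-11,0,0,0,0,0,45]'
python3 - <<'E'
from h import *
s=snap('scene','s2.png')
cv2.imwrite('pics/m2.png',cv2.resize(s[170:270,290:410],None,fx=4,fy=4,interpolation=cv2.INTER_CUBIC))
E
```

```text
clock: 3.88
eef_pos: [0.5427, 0.1925, 0.0575]
tool_rot: [0.726, 0.688, -0.001, -0.0]
ft_force: [-0.1, 0.7, 0.8]
grip_width: 0.0385
grasp_force: 0.0
clock: 4.55
eef_pos: [0.5034, 0.1916, 0.0592]
tool_rot: [0.726, 0.687, 0.002, 0.001]
ft_force: [3.2, -0.7, 1.2]
grip_width: 0.0387
grasp_force: 1.0
clock: 5.05
eef_pos: [0.4908, 0.1917, 0.057]
tool_rot: [0.726, 0.688, -0.0, -0.0]
ft_force: [-0.6, -0.6, 0.3]
grip_width: 0.0384
grasp_force: 0.0
```

View pics/m2.png

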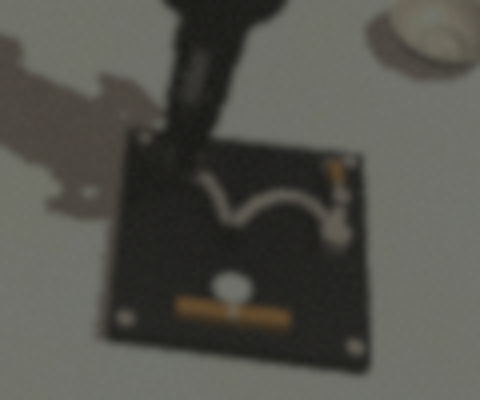

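```bash
python3 -m inch '[0,0,40,0,0,0,60, 0,0,75,0,0,0,60, -2,-404,75,0,0,0,70, -2,-404,75,0,0,0,70, -2,-404,75,0,0,0,70, -2,-404,75,0,0,0,70, -2,-404,75,0,0,0,70, -2,-404,75,0,0,0,70]';  python3 - <<'E'
from h import *
bot.camera('top')
r=bot.spot_point('top','clip_knob');print([(q['confidence'],world('top',q['uv'],.045)) for q in r])
E
python3 -m inch '[0,-150,-10,0,0,0,70, 0,-150,-10,0,0,0,70, 0,-150,-10,0,0,0,70,  0,-150,-10,0,0,0,70, 0,-150,-10,0,0,0,70]'
```

```text
clock: 5.77
eef_pos: [0.4898, -0.0603, 0.1323]
tool_rot: [0.726, 0.688, 0.0, 0.0]
ft_force: [0.6, -0.0, -1.2]
grip_width: 0.0598
grasp_force: 0.0
[(0.84, array([0.50147495, 0.19225743, 0.045     ]))]
clock: 6.28
eef_pos: [0.4902, -0.2127, 0.1217]
tool_rot: [0.728, 0.685, -0.0, 0.001]
ft_force: [0.1, 0.5, -0.5]
grip_width: 0.0601
grasp_force: 0.0
```

```bash
python3 -m inch '[-2,0,-40,0,0,0,70, -2,0,-70,0,0,0,70, -2,0,-82,0,0,0,70, -2,0,-88,0,0,0,70, -2,0,-88,0,0,0,70]'; python3 -c "
from h import *
s=snap('scene','s3.png')
cv2.imwrite('pics/m3.png',cv2.resize(s[120:240,120:260],None,fx=5,fy=5,interpolation=cv2.INTER_CUBIC))"
```

```text
clock: 6.7
eef_pos: [0.4871, -0.2071, 0.0326]
tool_rot: [0.726, 0.688, -0.001, -0.002]
ft_force: [-0.5, 0.8, 0.2]
grip_width: 0.06
grasp_force: 0.0
```

View pics/m3.png

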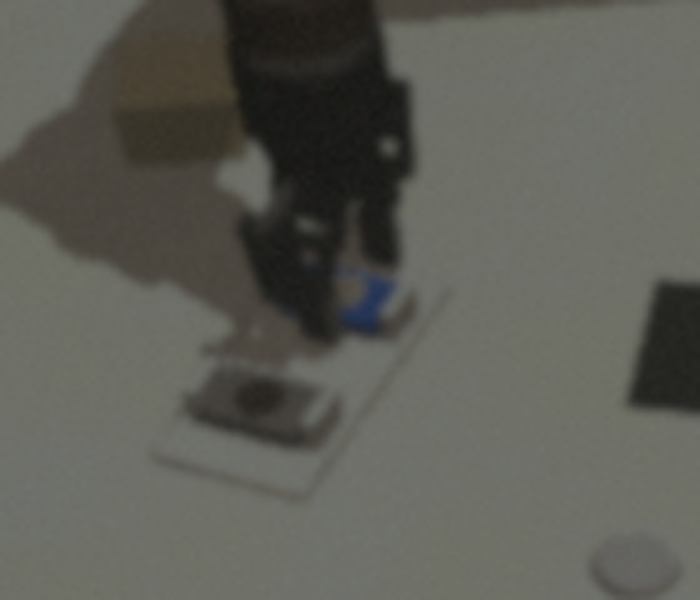

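```bash
python3 -m inch '[0,0,0,0,0,0,70]'; python3 -m inch '[0,0,0,0,0,0,30, 0,0,0,0,0,0,30, 0,0,0,0,0,0,30, 0,0,0,0,0,0,30, 0,0,0,0,0,0,30, 0,0,0,0,0,0,30]'
```

```text
clock: 6.83
eef_pos: [0.4892, -0.2083, 0.0353]
tool_rot: [0.726, 0.688, 0.0, 0.001]
ft_force: [-0.0, 0.1, 0.4]
grip_width: 0.0596
grasp_force: 0.0
clock: 7.33
eef_pos: [0.4893, -0.2087, 0.036]
tool_rot: [0.726, 0.687, 0.001, 0.001]
ft_force: [-0.7, 1.3, 4.9]
grip_width: 0.0338
grasp_force: 59.7
```

```bash
python3 -m inch '[0,0,10,0,0,0,30, 0,0,25,0,0,0,30, 0,0,50,0,0,0,30, 0,0,80,0,0,0,30, 0,0,80,0,0,0,30]';  python3 -c "
from h import *
s=snap('scene','s4.png')
o=bot.get_obs();print(o['eef_pos'],o['joint_pos'])
for i in range(4):
    bot.camera('top'); print(bot.get_obs()['eef_pos'])
cv2.imwrite('pics/m4.png',cv2.resize(s[100:220,120:260],None,fx=5,fy=5,interpolation=cv2.INTER_CUBIC))"
```

```text
clock: 7.75
eef_pos: [0.4914, -0.21, 0.1206]
tool_rot: [0.726, 0.687, 0.002, 0.005]
ft_force: [2.0, -0.3, 0.7]
grip_width: 0.0338
grasp_force: 60.0
[ 0.49061248 -0.20960773  0.11840575] [-4.03732760e-01  3.96584802e-01 -1.43559494e-01  1.02236616e+00
 -5.87602883e-05  1.22217597e+00]
[ 0.48919187 -0.20899469  0.11636929]
[ 0.48806913 -0.2084863   0.11490044]
[ 0.48738286 -0.20819912  0.11391516]
[ 0.4870596  -0.20805007  0.1133243 ]
```

View pics/m4.png

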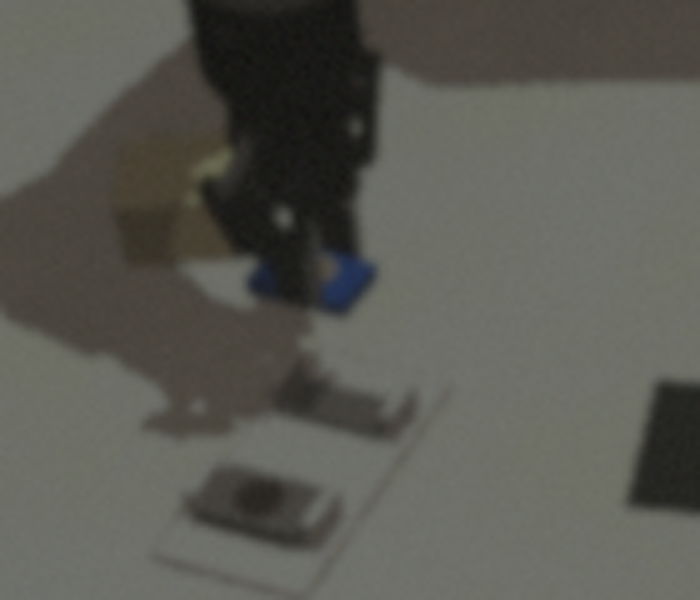

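```bash
python3 -m inch '[-34,202,-10,0,0,0.187,30, -34,202,-20,0,0,0.187,30, -34,202,-30,0,0,0.187,30, -34,202,-40,0,0,0.187,30, -34,202,-50,0,0,0.187,30, -34,202,-60,0,0,0.187,30,-34,202,-68,0,0,0.187,30,-34,202,-72,0,0,0.187,30]';  python3 -m inch '[0,0,0,0,0,0,30,0,0,0,0,0,0,30,0,0,0,0,0,0,30,0,0,0,0,0,0,30]'
```

```text
clock: 8.67
eef_pos: [0.4524, -0.0061, 0.0404]
tool_rot: [0.658, 0.753, -0.001, -0.001]
ft_force: [0.2, -0.4, -0.8]
grip_width: 0.0337
grasp_force: 60.0
clock: 9.0
eef_pos: [0.4549, -0.0074, 0.0429]
tool_rot: [0.66, 0.752, 0.001, 0.001]
ft_force: [0.2, 0.2, -0.6]
grip_width: 0.0333
grasp_force: 60.0
```

```bash
python3 -m inch '[0,0,-5,0,0,0,30,0,0,-10,0,0,0,30,0,0,-12,0,0,0,30,0,0,-12,0,0,0,30,0,0,-12,0,0,0,30]';  python3 -m inch '[0,0,-1,0,0,0,30,0,0,-2,0,0,0,30,0,0,-3,0,0,0,30,0,0,-3,0,0,0,30]';python3 -m inch '[0,0,-1,0,0,0,30,0,0,-1,0,0,0,30]'
```

```text
clock: 9.42
eef_pos: [0.4537, -0.0065, 0.0299]
tool_rot: [0.659, 0.752, -0.0, -0.0]
ft_force: [0.6, 1.3, -1.3]
grip_width: 0.0338
grasp_force: 60.0
clock: 9.75
eef_pos: [0.4542, -0.0064, 0.0289]
tool_rot: [0.659, 0.752, 0.0, 0.0]
ft_force: [-5.1, 0.4, 14.1]
grip_width: 0.0338
grasp_force: 61.7
clock: 9.92
eef_pos: [0.4542, -0.0064, 0.0289]
tool_rot: [0.659, 0.752, 0.0, 0.001]
ft_force: [-7.3, 0.2, 23.2]
grip_width: 0.0333
grasp_force: 62.7
```

```bash
python3 -m inch '[0,0,2.5,0,0,0,30,0,0,2.5,0,0,0,60,0,0,2.5,0,0,0,60,0,0,2.5,0,0,0,60,0,0,2.5,0,0,0,60]';  python3 -m inch '[0,0,30,0,0,0,60,0,0,70,0,0,0,100,-60,0,80,0,0,0.79,100,-100,0,80,0,0,0.79,100,-130,0,80,0,0,0.79,100,-130,0,80,0,0,0.79,100,-130,0,80,0,0,0.79,100,-130,0,80,0,0,0.79,100]';python3 -m inch '[0,0,0,0,0,0.78,100,0,0,0,0,0,0.78,100,0,0,0,0,0,0.78,100,0,0,0,0,0,0.78,100,0,0,0,0,0,0.78,100,0,0,0,0,0,0.78,100,0,0,0,0,0,0.78,100,0,0,0,0,0,0.78,100]'
python3 - <<'E'
from m import *
ims={}
for cam in('top','scene'):
    im=snap(cam,cam+'5.png'); h,s,v=hsv(im); ims[cam]=im
    m=(h>95)&(h<125)&(s>100); c=pix(cam,[[.454,-.01,.008]])[0].astype(int); print(c)
    rep(cam,'blue',cen(m,(c[0]-30,c[1]-30,60,60)),.013)
    print([(q['confidence'],world(cam,q['uv'],.008)) for q in bot.spot_point(cam,'slide_center')])
    r=bot.silhouettes(cam,'slide_center')
    if r: rep(cam,'net',r[0]['mask'],.013)
    ims[cam]=cv2.resize(im[c[1]-40:c[1]+40,c[0]-40:c[0]+40],None,fx=5,fy=5,interpolation=cv2.INTER_CUBIC)
cv2.imwrite('pics/m5.png',np.hstack([ims['top'],ims['scene']]))
E
```

```text
clock: 10.33
eef_pos: [0.4538, -0.0064, 0.0284]
tool_rot: [0.659, 0.752, -0.0, -0.0]
ft_force: [-0.5, 0.6, 0.1]
grip_width: 0.0512
grasp_force: 0.0
clock: 11.0
eef_pos: [0.3228, -0.0064, 0.1086]
tool_rot: [0.335, 0.942, -0.0, -0.0]
ft_force: [0.1, 0.3, -0.1]
grip_width: 0.0851
grasp_force: 0.0
clock: 11.67
eef_pos: [0.3238, -0.0064, 0.1085]
tool_rot: [-0.046, 0.999, 0.0, -0.0]
ft_force: [-0.8, 0.1, 0.4]
grip_width: 0.0856
grasp_force: 0.0
[298 238]
top blue 284 [ 0.4548 -0.0118] axis deg 97.8 [454.9 -11.7] [40.7 60.3] 7.9
[(0.84, array([ 0.45142285, -0.00878783,  0.008     ])), (0.47, array([ 0.45499275, -0.00320864,  0.008     ])), (0.2, array([0.49576819, 0.19763263, 0.008     ]))]
top net 316 [ 0.4553 -0.0117] axis deg 93.5 [454.6 -11.3] [37.9 56.1] 7.4
[263 188]
scene blue 121 [ 0.4587 -0.0106] axis deg 97.7 [457.1 -11.4] [39.4 56.4] 8.0
[(0.63, array([ 0.45600821, -0.00380308,  0.008     ]))]
scene net 179 [ 0.4608 -0.0075] axis deg 96.1 [462.6  -9.4] [38.5 52.9] 17.1
```

View pics/m5.png

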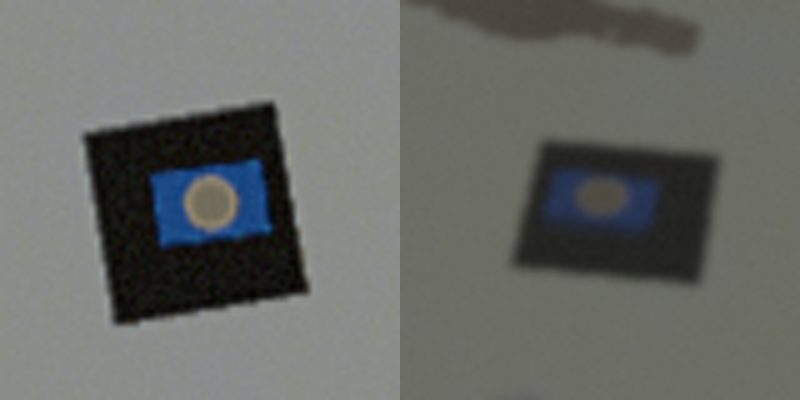

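```bash
python3 -m inch '[131,-5,-10,0,0,0.042,76,131,-5,-10,0,0,0.042,76,131,-5,-10,0,0,0.042,76,131,-5,-30,0,0,0.042,76,131,-5,-60,0,0,0.042,76,131,-5,-72,0,0,0.042,76,131,-5,-74,0,0,0.042,76,131,-5,-74,0,0,0.042,76]';  python3 -m inch '[0,0,-3,0,0,0,76,0,0,-6,0,0,0,76,0,0,-9,0,0,0,76,0,0,-9,0,0,0,76,0,0,-9,0,0,0,76]';python3 -m inch '[0,0,-2,0,0,0,76,0,0,-3,0,0,0,76,0,0,-3,0,0,0,76]'
```

```text
clock: 12.63
eef_pos: [0.454, -0.0114, 0.0338]
tool_rot: [-0.066, 0.998, 0.0, -0.001]
ft_force: [0.2, -1.1, 0.4]
grip_width: 0.0652
grasp_force: 0.0
clock: 13.05
eef_pos: [0.4552, -0.0114, 0.0261]
tool_rot: [-0.067, 0.998, -0.0, 0.0]
ft_force: [-0.5, 0.5, -0.2]
grip_width: 0.0649
grasp_force: 0.0
clock: 13.3
eef_pos: [0.4549, -0.0114, 0.0226]
tool_rot: [-0.067, 0.998, -0.0, -0.0]
ft_force: [-0.8, -0.3, -0.4]
grip_width: 0.0648
grasp_force: 0.0
```

```bash
python3 -m inch '[0,0,0,0,0,0,55,0,0,0,0,0,0,55,0,0,0,0,0,0,55,0,0,0,0,0,0,55,0,0,0,0,0,0,55]';  python3 -m inch '[0,0,10,0,0,0,55,0,0,25,0,0,0,55,0,0,45,0,0,0,55,0,0,70,0,0,0,55,0,0,70,0,0,0,55,0,0,70,0,0,0,55]'
python3 - <<'E'
from m import *
im=snap('scene','s6.png');o=bot.get_obs();c=pix('scene',[o['eef_pos']])[0].astype(int);print(o['eef_pos'],c)
cv2.imwrite('pics/m6.png',cv2.resize(im[c[1]-60:c[1]+40,c[0]-50:c[0]+50],None,fx=5,fy=5,interpolation=cv2.INTER_CUBIC))
E
```

```text
clock: 13.72
eef_pos: [0.455, -0.0115, 0.0232]
tool_rot: [-0.067, 0.998, -0.0, 0.0]
ft_force: [-0.3, -0.4, 5.6]
grip_width: 0.0542
grasp_force: 63.3
clock: 14.22
eef_pos: [0.4563, -0.0114, 0.0939]
tool_rot: [-0.067, 0.998, -0.0, 0.002]
ft_force: [0.1, 0.7, -0.4]
grip_width: 0.0541
grasp_force: 63.4
[ 0.45510899 -0.01143962  0.09276509] [262 163]
```

View pics/m6.png

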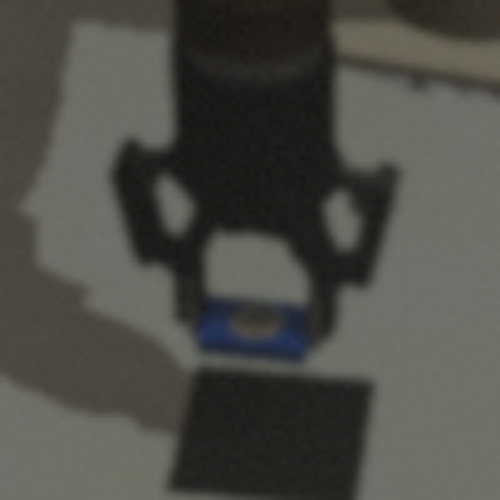

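Run:
```python
from m import *
from h import *
a=np.mean([cv2.imread(f'pics/top{k}.png').astype(float) for k in(0,5)],0)
sc=np.mean([cv2.imread(f'pics/scene{k}.png').astype(float) for k in(0,5)],0)
for cam,im in(('top',a),('scene',sc)):
    c=pix(cam,[[.600,.2372,.024]])[0]
    # profile of blue channel along the brass axis
    th=np.radians(7.7); d=np.array([-np.sin(th),np.cos(th),0]); n=np.array([np.cos(th),np.sin(th),0])
    ofs=(2.0,0) if cam=='scene' else (0,0)
    base=np.array([.600+ofs[0]/1000,.2372,.024])
    s=np.arange(-40,41,1)
    for nm,dirn,ss in(('along',d,np.arange(-12,12.1,1)),('ends',d,np.arange(-40,41,2)),('across',n,np.arange(-12,12.1,1))):
        vals=[]
        for t in ss:
            P=[base+dirn*t/1000+(n if dirn is d else d)*k/1000 for k in((-2,0,2) if dirn is d else (-20,-12,12,20))]
            q=pix(cam,P).astype(np.float32)
            vals.append(cv2.remap(im.astype(np.float32),q[None,:,0],q[None,:,1],cv2.INTER_LINEAR).mean((0,1)))
        vals=np.array(vals); ch=vals[:,0] if nm=='along' else vals[:,2]-vals[:,0]
        print(cam,nm,list(zip(ss.astype(int).tolist(),ch.astype(int).tolist())))
```

```text
top along [(-12, 40), (-11, 39), (-10, 38), (-9, 36), (-8, 35), (-7, 33), (-6, 33), (-5, 36), (-4, 50), (-3, 65), (-2, 91), (-1, 122), (0, 145), (1, 119), (2, 89), (3, 66), (4, 50), (5, 37), (6, 36), (7, 36), (8, 37), (9, 39), (10, 40), (11, 39), (12, 37)]
top ends [(-40, 1), (-38, 0), (-36, -1), (-34, 25), (-32, 68), (-30, 103), (-28, 101), (-26, 101), (-24, 100), (-22, 100), (-20, 101), (-18, 101), (-16, 101), (-14, 99), (-12, 98), (-10, 99), (-8, 101), (-6, 103), (-4, 88), (-2, 48), (0, -6), (2, 49), (4, 87), (6, 101), (8, 100), (10, 97), (12, 97), (14, 98), (16, 99), (18, 100), (20, 101), (22, 101), (24, 100), (26, 99), (28, 101), (30, 99), (32, 56), (34, 18), (36, 0), (38, 0), (40, 2)]
top across [(-12, 1), (-11, 0), (-10, 0), (-9, 2), (-8, 11), (-7, 29), (-6, 50), (-5, 70), (-4, 84), (-3, 95), (-2, 99), (-1, 100), (0, 100), (1, 100), (2, 98), (3, 93), (4, 84), (5, 66), (6, 41), (7, 18), (8, 6), (9, 1), (10, 0), (11, 0), (12, 1)]
scene along [(-12, 42), (-11, 42), (-10, 42), (-9, 42), (-8, 43), (-7, 43), (-6, 46), (-5, 50), (-4, 55), (-3, 60), (-2, 64), (-1, 66), (0, 66), (1, 62), (2, 58), (3, 53), (4, 49), (5, 46), (6, 44), (7, 43), (8, 42), (9, 42), (10, 42), (11, 42), (12, 42)]
scene ends [(-40, 2), (-38, 3), (-36, 8), (-34, 19), (-32, 32), (-30, 40), (-28, 44), (-26, 45), (-24, 45), (-22, 45), (-20, 46), (-18, 45), (-16, 45), (-14, 45), (-12, 45), (-10, 44), (-8, 44), (-6, 41), (-4, 35), (-2, 29), (0, 26), (2, 32), (4, 40), (6, 43), (8, 44), (10, 45), (12, 45), (14, 45), (16, 45), (18, 46), (20, 45), (22, 45), (24, 45), (26, 44), (28, 41), (30, 34), (32, 21), (34, 9), (36, 3), (38, 2), (40, 2)]
scene across [(-12, 4), (-11, 6), (-10, 9), (-9, 14), (-8, 19), (-7, 25), (-6, 31), (-5, 37), (-4, 40), (-3, 44), (-2, 46), (-1, 47), (0, 46), (1, 45), (2, 43), (3, 40), (4, 37), (5, 33), (6, 28), (7, 25), (8, 21), (9, 18), (10, 14), (11, 11), (12, 8)]
```

```bash
python3 -m inch '[10,20,22,0,0,0,55,118,245,22,0,0,0,55,118,245,22,0,0,0,55,118,245,22,0,0,0,55,118,245,22,0,0,0,55,118,245,22,0,0,0,55,118,245,22,0,0,0,55,118,245,22,0,0,0,55]';  python3 -m inch '[0,0,0,0,0,0,55,0,0,0,0,0,0,55,0,0,0,0,0,0,55,0,0,0,0,0,0,55,0,0,0,0,0,0,55,0,0,0,0,0,0,55]'
```

```text
clock: 14.93
eef_pos: [0.5748, 0.2404, 0.1119]
tool_rot: [-0.07, 0.998, 0.001, 0.0]
ft_force: [1.4, 0.1, -1.1]
grip_width: 0.0544
grasp_force: 63.5
clock: 15.43
eef_pos: [0.5729, 0.2325, 0.1152]
tool_rot: [-0.066, 0.998, 0.0, 0.0]
ft_force: [0.5, -0.6, -0.5]
grip_width: 0.0541
grasp_force: 63.5
```

```bash
python3 -m inch '[0,1,-30,0,0,0,55,0,1,-50,0,0,0,55,0,1,-62,0,0,0,55,0,1,-68,0,0,0,55,0,1,-70,0,0,0,55,0,1,-70,0,0,0,55,0,1,-70,0,0,0,55,0,1,-70,0,0,0,55]';  python3 - <<'E'
from m import *
t=snap('top','t7.png');s=snap('scene','s7.png')
o=bot.get_obs();print(o['eef_pos'],o['tool_rot'],o['ft_force'])
def c(im,x,y,w,h,k):return cv2.resize(im[y:y+h,x:x+w],None,fx=k,fy=k,interpolation=cv2.INTER_CUBIC)
cv2.imwrite('pics/m7.png',c(s,300,180,100,90,7))
E
```

```text
clock: 16.1
eef_pos: [0.574, 0.2349, 0.0461]
tool_rot: [-0.066, 0.998, 0.0, 0.001]
ft_force: [0.1, 0.0, -0.9]
grip_width: 0.0544
grasp_force: 63.5
[0.57375041 0.23486645 0.04587413] [-6.65350146e-02  9.97783515e-01  3.41416918e-04  1.01606778e-03] [-0.44187324 -0.05843278 -0.93413214]
```

View pics/m7.png

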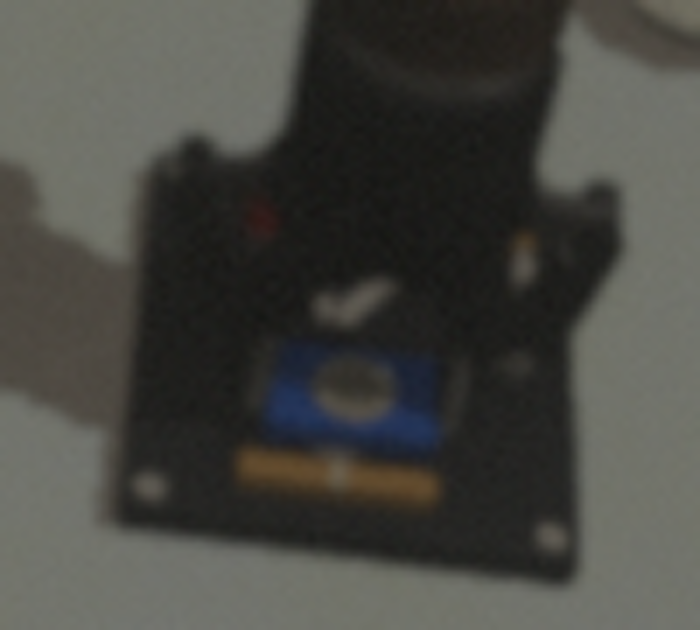

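```bash
python3 -m inch '[0,-1,-3,0,0,0,55,0,-1,-5,0,0,0,55,0,-1,-7,0,0,0,55,0,-1,-8,0,0,0,55,0,-1,-8,0,0,0,55,0,-1,-8,0,0,0,55,0,-1,-8,0,0,0,55]';python3 -m inch '[0,0,-1,0,0,0,55,0,0,-1,0,0,0,55,0,0,-1,0,0,0,55]';python3 -m inch '[0,0,-1,0,0,0,55,0,0,-1,0,0,0,55,0,0,-1,0,0,0,55]';  python3 - <<'E'
from m import *
for cam in('scene',):
  im=snap(cam,'s8.png');h,s,v=hsv(im);rep(cam,'blue',cen((h>95)&(h<125)&(s>90),(320,210,60,45)),.026)
  rep(cam,'brass',cen((h>10)&(h<35)&(s>80)&(v>60),(325,238,45,20)),.024)
print(bot.get_obs()['eef_pos'])
E
```

```text
clock: 16.78
eef_pos: [0.573, 0.2336, 0.0366]
tool_rot: [-0.067, 0.998, -0.0, -0.0]
ft_force: [0.2, -1.0, -0.4]
grip_width: 0.0541
grasp_force: 63.5
clock: 17.03
eef_pos: [0.5731, 0.2336, 0.0363]
tool_rot: [-0.067, 0.998, 0.0, 0.0]
ft_force: [-0.8, -0.7, 3.7]
grip_width: 0.0544
grasp_force: 64.0
clock: 17.28
eef_pos: [0.5731, 0.2336, 0.0363]
tool_rot: [-0.067, 0.998, 0.0, 0.0]
ft_force: [-3.8, -1.3, 8.8]
grip_width: 0.0541
grasp_force: 64.6
scene blue 160 [0.579  0.2351] axis deg 100.2 [575.2 235. ] [37.2 55.1] 6.8
scene brass 128 [0.6027 0.2364] axis deg 97.5 [602.8 236.8] [13.7 63.6] 7.2
[0.57313145 0.23361974 0.03625283]
```

```bash
cat > prof.py <<'E'
from m import *
th=np.radians(7.7); d=np.array([-np.sin(th),np.cos(th),0]); n=np.array([np.cos(th),np.sin(th),0])
def prof(cam,im,base,ss,perp,axis='y',ch=lambda v:v[0]-v[2]):
    a,b=(d,n) if axis=='y' else (n,d); out=[]
    for t in ss:
        q=pix(cam,[base+a*t/1000+b*k/1000 for k in perp]).astype(np.float32)
        out.append(ch(cv2.remap(im.astype(np.float32),q[None,:,0],q[None,:,1],cv2.INTER_LINEAR).mean((0,1))))
    return np.array(out)
def edges(ss,p):
    lo,hi=np.percentile(p,10),np.percentile(p,80); m=(lo+hi)/2; i=np.nonzero((p[:-1]-m)*(p[1:]-m)<0)[0]
    return [round(float(ss[k]+(m-p[k])/(p[k+1]-p[k])),1) for k in i]
E
python3 - <<'E'
from prof import *
im=cv2.imread('pics/s8.png'); ss=np.arange(-45,46,1)
for k in(10,13,16):
    print(k,edges(ss,prof('scene',im,np.array([.5731+.002,.2336,.026])+n*k/1000,ss,(0,))))
print('brass',edges(ss,prof('scene',im,np.array([.602,.2372,.024]),ss,(-2,0,2),ch=lambda v:v[2]-v[0])))
im=cv2.imread('pics/scene5.png'); print('pad ref')
for k in(-5,0,10): print(k,edges(ss,prof('scene',im,np.array([.4548+.002,-.0115,.013])+n*k/1000,ss,(0,))))
i=info('scene');T=np.array(i['camera_from_world']);print(-T[:3,:3].T@T[:3,3])
E
```

```text
10 [-26.9, -8.0, 9.3, 28.2]
13 [-27.3, 0.5, 2.5, 28.5]
16 [-27.3, 28.5]
brass [-33.4, 31.7]
pad ref
-5 [-30.0, -13.2, 12.3, 30.5]
0 [-30.3, -13.6, 12.5, 30.7]
10 [-29.1, -8.8, 8.6, 29.1]
[1.18024915 0.22500435 0.72504014]
```

```bash
python3 -m inch '[0,0,1.5,0,0,0,55,0.1,-1,1.5,0,0,0,55,1,-0.9,1.5,0,0,0,55,2,-0.8,1.5,0,0,0,55,2,-0.8,1.5,0,0,0,55,2,-0.8,1.5,0,0,0,55]';python3 -m inch '[0.5,0,0,0,0,0,55,1,0.1,0,0,0,0,55,1,0.1,0,0,0,0,55,1,0.1,0,0,0,0,55]';python3 -m inch '[0.5,0,0,0,0,0,55,1,0.1,0,0,0,0,55,1,0.1,0,0,0,0,55,1,0.1,0,0,0,0,55]'
```

```text
clock: 17.83
eef_pos: [0.5745, 0.2327, 0.0363]
tool_rot: [-0.067, 0.998, -0.0, -0.001]
ft_force: [-3.6, -0.7, 5.9]
grip_width: 0.054
grasp_force: 64.1
clock: 18.17
eef_pos: [0.5754, 0.2328, 0.0363]
tool_rot: [-0.067, 0.998, -0.0, -0.001]
ft_force: [-3.6, -0.5, 5.5]
grip_width: 0.054
grasp_force: 64.2
clock: 18.5
eef_pos: [0.5765, 0.2329, 0.0363]
tool_rot: [-0.067, 0.998, -0.0, -0.001]
ft_force: [-3.3, -1.1, 3.8]
grip_width: 0.054
grasp_force: 64.2
```

```bash
python3 -m inch '[0.5,0,0,0,0,0,55,1,0.1,0,0,0,0,55,1,0.1,0,0,0,0,55]';python3 -m inch '[0.5,0,0,0,0,0,55,1,0.1,0,0,0,0,55,1,0.1,0,0,0,0,55]'
```

```text
clock: 18.75
eef_pos: [0.5775, 0.2331, 0.0363]
tool_rot: [-0.067, 0.998, -0.0, -0.001]
ft_force: [-4.2, -0.7, 4.8]
grip_width: 0.0538
grasp_force: 64.2
clock: 19.0
eef_pos: [0.5778, 0.2331, 0.0363]
tool_rot: [-0.067, 0.998, -0.0, -0.001]
ft_force: [-5.8, -0.3, 6.5]
grip_width: 0.0541
grasp_force: 64.3
```

```bash
python3 -m inch '[0,0,0.5,0,0,0,75,0,0,0.5,0,0,0,75,0,0,0.5,0,0,0,75,0,0,0.5,0,0,0,75]';python3 -m inch '[0,0,30,0,0,0,75,0,0,70,0,0,0,75,0,0,100,0,0,0,75,-140,-50,110,0,0,-0.6,45,-180,-120,110,0,0,-0.6,45,-180,-120,110,0,0,-0.6,45,-180,-120,110,0,0,-0.6,45,-180,-120,110,0,0,-0.6,45]';python3 -m inch '[-40,-60,0,0,0,-0.6,45,-40,-60,0,0,0,-0.6,45,-40,-60,0,0,0,-0.6,45,-40,-60,0,0,0,-0.6,45,-40,-60,0,0,0,-0.6,45,-40,-60,0,0,0,-0.6,45]'
cat > chk.py <<'E'
from prof import *
import sys
k0=sys.argv[1]; ss=np.arange(-45,46,1.); R=lambda v:v[2]-v[0]
ims=[]
for cam,dx in(('top',0),('scene',.002)):
    im=snap(cam,cam+k0+'.png')
    for k in(-12,12): print(cam,k,'slide y',edges(ss,prof(cam,im,np.array([.577+dx,.2341,.026])+n*k/1000,ss,(0,))))
    print(cam,'slide x',edges(np.arange(-30,31,1.),prof(cam,im,np.array([.577+dx,.2341,.026]),np.arange(-30,31,1.),(-20,20),'x')))
    print(cam,'brass y',edges(ss,prof(cam,im,np.array([.5997+dx,.2372,.024]),ss,(-2,0,2),ch=R)))
    sm=np.arange(-8,8.1,.5);w=prof(cam,im,np.array([.5997+dx,.2372,.024]),sm,(-2,0,2),ch=lambda v:v[0]);w=np.clip(w-w.min()-10,0,None)
    print(cam,'mark',round(float((w*sm).sum()/w.sum()),2))
    c=pix(cam,[[.56,.23,.02]])[0].astype(int)
    ims.append(cv2.resize(im[c[1]-40:c[1]+40,c[0]-40:c[0]+40],None,fx=5,fy=5,interpolation=cv2.INTER_CUBIC))
cv2.imwrite(f'pics/chk{k0}.png',np.hstack(ims)); print(bot.get_obs()['eef_pos'],bot.get_obs()['tool_rot'])
E
python3 chk.py 9
```

```text
clock: 19.33
eef_pos: [0.5793, 0.2332, 0.0365]
tool_rot: [-0.067, 0.998, -0.0, 0.0]
ft_force: [0.3, 0.8, -0.7]
grip_width: 0.0635
grasp_force: 0.0
clock: 20.0
eef_pos: [0.4053, 0.1181, 0.1463]
tool_rot: [0.234, 0.972, 0.0, 0.0]
ft_force: [-0.5, -0.3, 0.9]
grip_width: 0.0384
grasp_force: 0.0
clock: 20.5
eef_pos: [0.3671, 0.0588, 0.1466]
tool_rot: [0.509, 0.86, 0.0, 0.001]
ft_force: [0.7, 0.0, 0.7]
grip_width: 0.0384
grasp_force: 0.0
top -12 slide y [-28.9, -7.6, 7.3, 28.4]
top 12 slide y [-28.9, -7.3, 7.7, 28.0]
top slide x [-20.7, 18.1]
top brass y [-32.9, -2.1, 2.0, 32.2]
top mark -0.06
scene -12 slide y [-29.2, -10.4, 9.4, 28.3]
scene 12 slide y [-29.6, -6.3, 5.6, 28.2]
scene slide x [-23.4, 17.5]
scene brass y [-33.4, 31.7]
scene mark -0.59
[0.3670124  0.05901273 0.14643385] [5.07388895e-01 8.61717139e-01 1.52612502e-04 2.42365071e-04]
```

View pics/chk9.png

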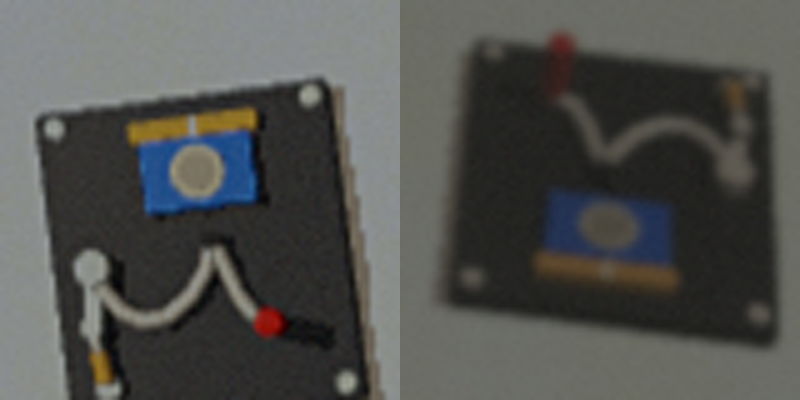

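```bash
python3 -m inch '[134,134,0,0,0,-0.567,45,134,134,0,0,0,-0.567,45,134,134,0,0,0,-0.567,45,134,134,0,0,0,-0.567,45,134,134,0,0,0,-0.567,45,134,134,0,0,0,-0.567,45,134,134,0,0,0,-0.567,45,134,134,0,0,0,-0.567,45]'; python3 -m inch '[0,0,0,0,0,0,45,0,0,-20,0,0,0,45,0,0,-20,0,0,0,45]'
```

```text
clock: 21.27
eef_pos: [0.4997, 0.1926, 0.1455]
tool_rot: [0.728, 0.685, -0.001, -0.0]
ft_force: [0.4, -0.3, -0.1]
grip_width: 0.0381
grasp_force: 0.0
clock: 21.52
eef_pos: [0.4984, 0.1914, 0.1242]
tool_rot: [0.729, 0.684, -0.002, -0.001]
ft_force: [-0.0, -0.3, -1.0]
grip_width: 0.0381
grasp_force: 0.0
```

```bash
python3 -m inch '[1,0,-35,0,0,0,45,1,0,-60,0,0,0,45,1,0,-69,0,0,0,45,1,0,-69,0,0,0,45,1,0,-69,0,0,0,45]'; python3 -m inch '[4,0,0,0,0,0,45,8,0,0,0,0,0,45,11,0,0,0,0,0,45,14,0,0,0,0,0,45,16,0,0,0,0,0,45,18,0,0,0,0,0,45,20,0,0,0,0,0,45,20,0,0,0,0,0,45]'
```

```text
clock: 21.93
eef_pos: [0.5016, 0.1927, 0.0579]
tool_rot: [0.729, 0.684, -0.0, -0.0]
ft_force: [0.2, 0.1, -0.1]
grip_width: 0.0386
grasp_force: 0.0
clock: 22.6
eef_pos: [0.5224, 0.193, 0.0572]
tool_rot: [0.729, 0.684, 0.0, 0.0]
ft_force: [-0.4, 0.3, 0.3]
grip_width: 0.0383
grasp_force: 0.5
```

```bash
python3 -m inch '[1,0,0,0,0,0,45,2,0,0,0,0,0,45,3,0,0,0,0,0,45,4,0,0,0,0,0,45,4,0,0,0,0,0,45,4,0,0,0,0,0,45]';  python3 -c "
from h import *
bot.camera('scene');r=bot.spot_point('scene','clip_knob');print([(q['confidence'],world('scene',q['uv'],.045)) for q in r])"
```

```text
clock: 23.1
eef_pos: [0.5263, 0.1933, 0.0575]
tool_rot: [0.729, 0.684, 0.0, 0.0]
ft_force: [-0.2, 0.2, 0.8]
grip_width: 0.0382
grasp_force: 0.0
[(0.51, array([0.51627941, 0.1876297 , 0.045     ])), (0.42, array([0.70281156, 0.0190521 , 0.045     ]))]
```

```bash
python3 -m inch '[-3,0,0,0,0,0,45,-4,0,30,0,0,0,45,-4,0,70,0,0,0,45,-4,0,90,0,0,0,45,-80,-60,90,0,0,0,45,-150,-120,90,0,0,0,45,-150,-120,90,0,0,0,45,-150,-120,90,0,0,0,45]'; python3 chk.py 10;  python3 -c "
from h import *
r=bot.spot_point('top','clip_knob');print([(q['confidence'],world('top',q['uv'],.045)) for q in r])"
```

```text
clock: 23.87
eef_pos: [0.3912, 0.0865, 0.1473]
tool_rot: [0.729, 0.685, 0.0, 0.0]
ft_force: [0.4, -0.1, 0.7]
grip_width: 0.0383
grasp_force: 0.0
top -12 slide y [-28.7, -7.6, 7.4, 28.3]
top 12 slide y [-29.2, -8.0, 8.5, 28.1]
top slide x [-20.8, 18.1]
top brass y [-33.0, -2.2, 2.0, 32.2]
top mark 0.02
scene -12 slide y [-29.1, -10.4, 9.3, 28.3]
scene 12 slide y [-29.7, -6.2, 5.3, 28.1]
scene slide x [-23.3, 17.6]
scene brass y [-33.5, 31.8]
scene mark -0.54
[0.38457831 0.08391059 0.14546754] [ 0.72995504  0.68347633 -0.0045341  -0.00227764]
[(0.6, array([0.51776037, 0.19503008, 0.045     ]))]
```

View pics/chk10.png

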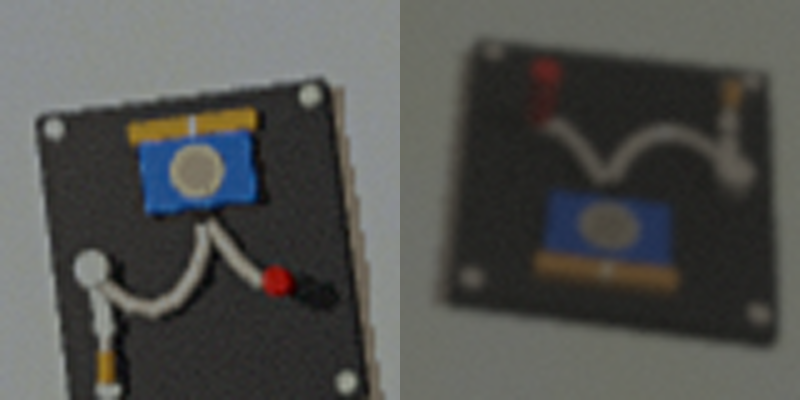

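```bash
python3 -m inch '[0,0,0,0,0,0,45,0,0,0,0,0,0,45,0,0,0,0,0,0,45,0,0,0,0,0,0,45]'; python3 -c "
from h import *
print(bot.job_done())"
```

```text
clock: 24.35
eef_pos: [0.3942, 0.088, 0.1474]
tool_rot: [0.729, 0.685, 0.0, 0.0]
ft_force: [-0.6, 0.5, 0.5]
grip_width: 0.0385
grasp_force: 0.0
the job is handed in; nothing more can be done
None
```

The job is handed in: the blue slide lies flat, coin up, flush against the brass edge and within about 0.5 mm of its white mark, held by the sprung clip arm, with the robot clear of everything at about 24 s.

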